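# Unlock the combination box on the lab bench

## Robot

A 6-joint arm with a two-finger parallel gripper is mounted at the origin on a cart in front of the work surface, level with it; the furniture and walls round the work are solid. World frame = base frame: x ahead of the robot, y to its left, z up, the work surface at z = 0. Lengths are in mm, angles in rad, forces in N, time in s.
With the tool pointing down it reaches from about 375 to 825 mm from the base axis. Payload 5.5 kg.
Tool frame: the origin (TCP) lies at the very end of the fingers, on their centre line; the grasp point (between the pads) lies env.grip_point_offset behind it (env.grip_point_offset is the distance from the TCP to the grasp point, in mm); z points along the fingers, y is the line along which they close (so a half turn about z gives the same grasp; the last joint's range is limited). The gripper opens to 85 mm and grips with 20 to 120 N. Pads are 22 mm wide; open, the fingers measure 114 mm over their backs; the gripper's body (76 mm by 85 mm) begins 54 mm behind the grasp point. The pads swing forward as they close: fully open they stand 13 mm farther back than shut.
Start: joints at [-1.161, 0.314, -0.047, 1.21, 0, 1.571], TCP at [239.052, -550.317, 231.299] pointing down, gripper open.
Joint ranges: [-2.67, 2.67], [-0.69, 1.73], [-1.03, 1.25], [-2.08, 2.16], [-1.42, 1.45], [-3.14, 3.14]. Speed limits (rad/s): [2.39, 2.39, 3.01, 3.14, 3.14, 3.14].

## Interface

Orientations are given as a 3x3 rotation matrix whose columns are the frame's x, y, z axes.
In Python, from cell import observe, vision, env gives the robot as it stands.
- The arm moves only by the tool carry_out, never from a script. Its argument "rows" is a list of rows, each an object of numbers: "tx", "ty", "tz": the shift along the tool's x, y, z in mm; "rx", "ry", "rz": the turn, a rotation vector about the tool's x, y, z in degrees; "grip": the gripper's target within -1 to 1 (shut at 1, half-way at 0, fully open at -1). A call has 1 to 10 rows; each row shifts and turns the commanded pose from where the row before left it, along the tool's axes as they then stand; what a row does not reach is not made up. A row lasts 1/12 s, in which the tool goes at most 41.7 mm and 7.16 degrees, less where a joint would pass 70% of its speed; a pose out of reach is approached as far as the arm can. A call is refused whole if a number of a shift passes 41.7 or a number of a turn 7.16, either way. A call with a gripper value outside its range is refused whole. The fingers move at their own pace and stop on an object; "newtons" is the grip in N (left out, the last holds). Time passes only in rows, so rows that do not move let the fingers close. It gives the time, the measured TCP pose, the force, the opening and the grip force at its end, in the units of the state.
- observe(): the state, without advancing time (a new reading comes with each control period).
- vision.read_camera(name): name is "side" or "top" or "wrist"; returns the picture (420x560x3 uint8, red, green, blue); there is no depth.
- vision.calibration(name): a dict with "intrinsics" (3x3 intrinsics, pixels), "extrinsics" (4x4, takes a point from camera to world coordinates); the wrist camera has in their place "tool_from_camera" (4x4, takes a point from camera to tool coordinates, whose origin is the TCP and whose axes are the flange's). Camera axes: x right, y down, z forward; pixel columns grow to the right and rows downward; lengths in mm; the calibration is good to about 2 mm. A picture is of the moment at which its call begins: read the wrist's pose just before it. calibration takes no time and is no camera call.
- env.job_done(): hands the job in; it is judged then, once.
The state is a dict: "clock": time; "joint_pos": joint angles; "qd": joint speeds; "tau": joint torques, N m; "position": TCP position; "eef_rot": TCP orientation; "force": force on the tool from outside, world axes, zero at the start; "torque": the same for the moment, N m; "width": finger opening in mm; "grip_force": force on a finger pad.
Only numpy, scipy, OpenCV 4.12 (cv2) and the standard library are available. Lean on these libraries where they do the work, as an engineer would, in place of code of your own. Each camera call takes 0.05 s, during which the arm holds its last target. There are 200 camera calls.

## Task

Unlock the grey combination box: roll its three thumbwheels until they show 3, 6 and 4 dots on top, from left to right as the robot sees them, lined up with the white marks, then slide the steel bolt fully to the right and let go. Work gently: do not press or push hard on the box, its wheels or its bolt, and leave the other things where they are.

Things in the scene. Friction and masses are not known exactly. Their poses are not given: they have to be found in the camera images.
- lockbox: fixed grey steel box, 154 mm deep (its x axis, away from the robot at yaw 0), 234 mm wide (its y axis, to the left) and 60 mm high; origin at the centre of its underside. In its flat lid sit three black thumbwheels in a row along y and, right of them, a steel bolt knob. Everything on it turns with its yaw.
- wheel_left_top (a point): highest point of the left thumbwheel. All three wheels: smooth black rubber rim, round, radius 22 mm, 18 mm wide, axis along the box's y; the top stands 10 mm above the lid; wheel centres 36 mm apart. The rim bears groups of 1 to 8 white dots, 45 degrees apart; the group on top, in line with the two short white marks on the lid, counts.
- wheel_middle_top (a point): highest point of the middle thumbwheel. The wheels turn by friction: fingertips held on the top with a light steady press (about 8 to 12 N; less may slip) and moved along the box's x roll it; it takes about 1.8 N along the rim, and a wheel stays where it is left. Touch down slowly: a fast landing strikes hard.
- wheel_right_top (a point): highest point of the right thumbwheel, like the left one
- bolt_knob (a point): centre of the bolt's knob, a steel block 26 mm (box x) by 10 mm (box y) by 18 mm high whose top stands 20 mm above the lid (this point: 11 mm above the lid); it moves with the bolt. At the start its left face is 45 mm to the right of the right wheel.
- wheel_left (a joint): angle of the left wheel in rad; (n - 1) x 0.7854 shows n dots on top (3 dots: 1.571); grows as the wheel's top is rolled away from the robot (towards the box's +x); stops at -0.35 and 5.85. The gate inside lets the bolt pass within about 0.2 rad of the right number.
- wheel_middle (a joint): the same for the middle wheel (6 dots: 3.927)
- wheel_right (a joint): the same for the right wheel (4 dots: 2.356)
- bolt (a joint): travel of the bolt in m: 0 locked (left), 0.016 fully drawn to the right (the box's -y); it slides with about 2 N of friction and stays where it is left; with a wrong number it is blocked after about 2 mm, and it must not be forced (a push or press of over 25 N anywhere on the box harms it)
- comb: loose white gel comb, 40 x 80 x 9 mm, lying on the back of the box's lid; bystander
- timer: white bench timer, 68 x 64 x 19 mm, left of the box; bystander
- weigh_boat: white weighing boat, 63 x 78 x 16 mm, left of the box; bystander
- pen: black and white marker pen, 142 mm long, right of the box; bystander
- tube_rack: beige tube rack, 123 x 99 x 46 mm, right of the box; bystander

How it is judged (in metres and radians):
At the end, for the whole second after the job is handed in: the bolt is drawn at least 13 of its 16 mm and at rest, and the wheels show 3, 6 and 4 dots on top, each within 0.3 rad (value of joint bolt above 0.013 m and value of joint wheel_left between 1.271 and 1.871 rad and value of joint wheel_middle between 3.627 and 4.227 rad and value of joint wheel_right between 2.056 and 2.656 rad and velocity of joint bolt below 0.005 m/s); the robot touches nothing.
It fails at once if the box, its wheels or its bolt pressed or pushed with more than 25 N (contact force between any of the fingers, the arm and lockbox above 25 N).
It fails at once if a bystander moved by more than 20 mm (distance of any of comb, timer, weigh_boat, pen, tube_rack from where it was at the start of the episode above 0.02 m).
It also fails if it takes over 72 s, if anything falls off the work surface, if the arm or the gripper's body presses on something with over 40 N, if the wrist force passes 120 N, or if a joint passes its speed limit or range.

## Working session

There is one attempt and no reset: what is moved stays moved. The work goes in short steps, Python scripts to look and compute and a tool call to move; the robot and the scene stay as the last step left them, time stands still between calls to the robot, and variables do not carry over. Pictures are saved under pics/ and viewed, at most 10 in all, crops included, and the job is handed in when it is done.

Besides the shell and the picture viewer there is one more tool, called after ">>>" as a command line: name --argument value ..., lists and objects as JSON in quotes. carry_out: Moves the arm, as the interface text tells. Its arguments: {"type":"object","properties":{"rows":{"type":"array","items":{"type":"object","properties":{"tx":{"type":"number"},"ty":{"type":"number"},"tz":{"type":"number"},"rx":{"type":"number"},"ry":{"type":"number"},"rz":{"type":"number"},"grip":{"type":"number"}}}},"newtons":{"type":"number"}},"required":["rows"]}

```bash
mkdir -p pics; python3 - <<'E'
from cell import observe, vision, env
import cv2,numpy as np
s=observe();print(s['clock'],s['position'],np.round(s['eef_rot'],3).tolist(),s['width'],env.grip_point_offset)
for n in ('top','side'):
    im=vision.read_camera(n);cv2.imwrite(f'pics/{n}0.png',im[:,:,::-1])
    c=vision.calibration(n);print(n,np.round(c['intrinsics'],1).tolist(),np.round(c['extrinsics'],3).tolist())
print(np.round(vision.calibration('wrist')['tool_from_camera'],3).tolist(),np.round(vision.calibration('wrist')['intrinsics'],1).tolist())
E
```

```text
0.0 [ 238.82867084 -549.79665407  230.43810472] [[0.917, 0.398, -0.001], [0.398, -0.917, 0.002], [-0.0, -0.002, -1.0]] 85.34595277808157 18.700000000000003
top [[543.0, 0.0, 278.8], [0.0, 543.0, 212.6], [0.0, 0.0, 1.0]] [[0.008, -0.991, 0.137, 355.871], [-1.0, -0.006, 0.01, -10.278], [-0.009, -0.137, -0.991, 1339.593], [0.0, 0.0, 0.0, 1.0]]
side [[462.6, 0.0, 276.4], [0.0, 462.6, 210.3], [0.0, 0.0, 1.0]] [[-0.957, -0.138, 0.254, 141.301], [-0.288, 0.528, -0.799, 1145.398], [-0.024, -0.838, -0.545, 870.812], [0.0, 0.0, 0.0, 1.0]]
[[-0.001, -0.964, -0.265, 68.177], [1.0, -0.0, -0.001, -0.115], [0.0, -0.265, 0.964, -142.266], [0.0, 0.0, 0.0, 1.0]] [[330.0, 0.0, 279.7], [0.0, 330.0, 209.7], [0.0, 0.0, 1.0]]
```

View pics/top0.png

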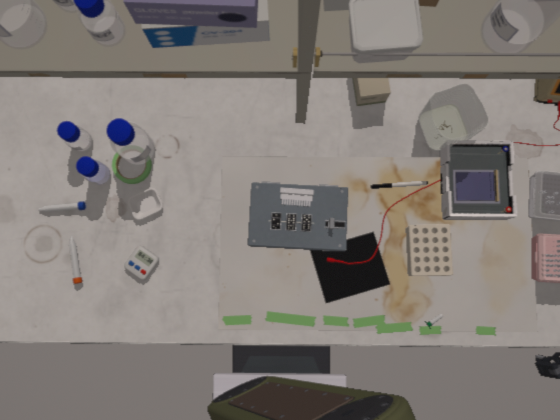

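The top view shows the grey box at px (250–349, 183–250), with wheels near (276,221), (291,222), (307,223), the knob near (337,224) and the comb at (296,195). Next I'll get positions and an enlarged crop.

```bash
cat > h.py <<'E'
from cell import observe, vision, env
import cv2,numpy as np
def ray(n,u,v,z,s=None):
    c=vision.calibration(n)
    if n=='wrist':
        T=np.eye(4);T[:3,:3]=s['eef_rot'];T[:3,3]=s['position'];E=T@np.array(c['tool_from_camera'])
    else: E=np.array(c['extrinsics'])
    d=E[:3,:3]@np.linalg.solve(c['intrinsics'],[u,v,1.]);o=E[:3,3]
    return o+d*(z-o[2])/d[2]
E
python3 - <<'E'
from h import *
im=cv2.imread('pics/top0.png')
cv2.imwrite('pics/c0.png',cv2.resize(im[175:260,240:360],None,fx=6,fy=6,interpolation=cv2.INTER_CUBIC))
for u,v,z in [(276,221,70),(291.5,222,70),(307,223,70),(337,224,75),(252,183,60),(349,186,60),(249,247,60),(347,250,60)]: print(u,v,ray('top',u,v,z).round(1))
E
```

```text
276 221 [511.    9.7  70. ]
291.5 222 [508.9 -26.9  70. ]
307 223 [506.8 -63.3  70. ]
337 224 [ 504.3 -133.4   75. ]
252 183 [603.7  68.2  60. ]
349 186 [ 597.8 -164.1   60. ]
249 247 [450.  73.  60.]
347 250 [ 444.6 -157.9   60. ]
```

View pics/c0.png

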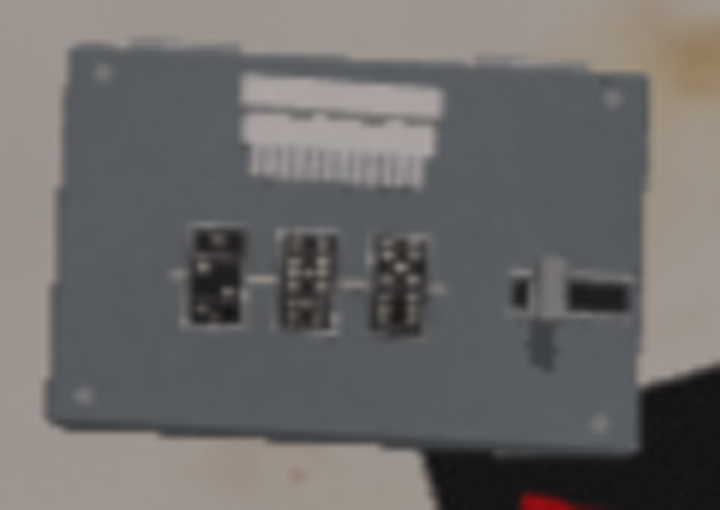

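>>> carry_out --rows '[{"tx":29.1,"ty":-21.9,"grip":1},{"tx":29.1,"ty":-21.9,"grip":1},{"tx":29.1,"ty":-21.9,"grip":1},{"tx":29.1,"ty":-21.9,"grip":1},{"tx":29.1,"ty":-21.9,"grip":1},{"tx":29.1,"ty":-21.9,"grip":1},{"tx":29.1,"ty":-21.9,"grip":1},{"tx":29.1,"ty":-21.9,"grip":1},{"tx":29.1,"ty":-21.9,"grip":1},{"tx":29.1,"ty":-21.9,"grip":1}]' --newtons 40

```text
invalid input
```

>>> carry_out --rows '[{"tx":29.1,"ty":-21.9},{"tx":29.1,"ty":-21.9},{"tx":29.1,"ty":-21.9},{"tx":29.1,"ty":-21.9},{"tx":29.1,"ty":-21.9},{"rz":-7.1},{"rz":-7.1},{"rz":-7.1},{"rz":-7.1},{"rz":-7.1}]'

```text
invalid input
```

>>> carry_out --rows '[{"rz":-7.1,"tz":25},{"rz":-7.1,"tz":25},{"rz":-7.1,"tz":25},{"rz":-7.1,"tz":20},{"tz":15},{},{}]'

```text
invalid input
```

```bash
python3 - <<'E'
from h import *
s=observe();print(s['clock'],s['position'],np.round(s['eef_rot'],3).tolist(),s['width'],s['force'],s['joint_pos'])
im=vision.read_camera('wrist');cv2.imwrite('pics/w0.png',im[:,:,::-1])
E
```

```text
0.1 [ 238.85525938 -549.83277559  230.50013949] [[0.917, 0.398, -0.001], [0.398, -0.917, 0.001], [0.0, -0.002, -1.0]] 85.62291743615216 [-0.03938369 -0.08983816 -0.23092139] [-1.16099560e+00  3.14183179e-01 -4.79880610e-02  1.21019923e+00
  3.05675238e-05  1.57076696e+00]
```

View pics/w0.png

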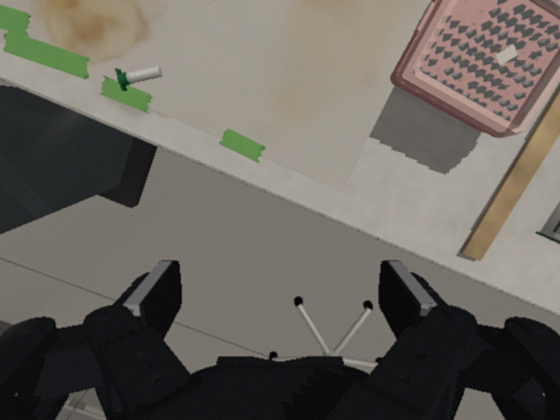

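The picture shows the arm at its start pose, with the fingers at the bottom of the image (rows >260), because all three moves were refused. I'll retry with every field filled in.

>>> carry_out --rows '[{"tx":29.1,"ty":-21.9,"tz":0,"rx":0,"ry":0,"rz":0,"grip":1},{"tx":29.1,"ty":-21.9,"tz":0,"rx":0,"ry":0,"rz":0,"grip":1},{"tx":29.1,"ty":-21.9,"tz":0,"rx":0,"ry":0,"rz":0,"grip":1},{"tx":29.1,"ty":-21.9,"tz":0,"rx":0,"ry":0,"rz":0,"grip":1},{"tx":29.1,"ty":-21.9,"tz":0,"rx":0,"ry":0,"rz":0,"grip":1},{"tx":29.1,"ty":-21.9,"tz":0,"rx":0,"ry":0,"rz":0,"grip":1},{"tx":29.1,"ty":-21.9,"tz":0,"rx":0,"ry":0,"rz":0,"grip":1},{"tx":29.1,"ty":-21.9,"tz":0,"rx":0,"ry":0,"rz":0,"grip":1},{"tx":29.1,"ty":-21.9,"tz":0,"rx":0,"ry":0,"rz":0,"grip":1},{"tx":29.1,"ty":-21.9,"tz":0,"rx":0,"ry":0,"rz":0,"grip":1}]' --newtons 40

```text
clock: 0.98
position: [419.1, -231.8, 231.3]
eef_rot: [[0.917, 0.398, -0.0], [0.398, -0.917, -0.0], [-0.0, -0.0, -1.0]]
force: [0.6, -0.4, -0.3]
width: -0.1
grip_force: 0.0
```

>>> carry_out --rows '[{"tx":29.1,"ty":-21.9,"tz":0,"rx":0,"ry":0,"rz":0,"grip":1},{"tx":29.1,"ty":-21.9,"tz":0,"rx":0,"ry":0,"rz":0,"grip":1},{"tx":29.1,"ty":-21.9,"tz":0,"rx":0,"ry":0,"rz":0,"grip":1},{"tx":29.1,"ty":-21.9,"tz":0,"rx":0,"ry":0,"rz":0,"grip":1},{"tx":29.1,"ty":-21.9,"tz":0,"rx":0,"ry":0,"rz":0,"grip":1},{"tx":0,"ty":0,"tz":0,"rx":0,"ry":0,"rz":-7.1,"grip":1},{"tx":0,"ty":0,"tz":0,"rx":0,"ry":0,"rz":-7.1,"grip":1},{"tx":0,"ty":0,"tz":0,"rx":0,"ry":0,"rz":-7.1,"grip":1},{"tx":0,"ty":0,"tz":0,"rx":0,"ry":0,"rz":-7.1,"grip":1},{"tx":0,"ty":0,"tz":0,"rx":0,"ry":0,"rz":-7.1,"grip":1}]'

```text
clock: 1.82
position: [508.3, -74.8, 231.0]
eef_rot: [[0.51, 0.86, -0.001], [0.86, -0.51, 0.0], [-0.0, -0.001, -1.0]]
force: [0.6, -0.0, -0.2]
width: 0.3
grip_force: 0.0
```

>>> carry_out --rows '[{"tx":0,"ty":0,"tz":25,"rx":0,"ry":0,"rz":-7.1,"grip":1},{"tx":0,"ty":0,"tz":25,"rx":0,"ry":0,"rz":-7.1,"grip":1},{"tx":0,"ty":0,"tz":25,"rx":0,"ry":0,"rz":-7.1,"grip":1},{"tx":0,"ty":0,"tz":25,"rx":0,"ry":0,"rz":-7.1,"grip":1},{"tx":0,"ty":0,"tz":15,"rx":0,"ry":0,"rz":0,"grip":1},{"tx":0,"ty":0,"tz":0,"rx":0,"ry":0,"rz":0,"grip":1},{"tx":0,"ty":0,"tz":0,"rx":0,"ry":0,"rz":0,"grip":1}]'

```text
clock: 2.4
position: [507.7, -75.0, 115.7]
eef_rot: [[0.046, 0.999, -0.002], [0.999, -0.046, 0.0], [0.0, -0.002, -1.0]]
force: [-0.2, -0.9, 0.8]
width: 0.0
grip_force: 0.0
```

```bash
python3 - <<'E'
from h import *
s=observe();print(s['clock'],s['position'],np.round(s['eef_rot'],3).tolist(),s['width'],s['force'],s['joint_pos'])
im=vision.read_camera('wrist')[:,:,::-1];cv2.imwrite('pics/w1f.png',im);
cv2.imwrite('pics/w1.png',cv2.resize(im[0:260,100:460],(800,578),interpolation=cv2.INTER_CUBIC))
E
```

```text
2.4 [507.65085868 -74.9757594  115.73569256] [[0.046, 0.999, -0.002], [0.999, -0.046, 0.0], [0.0, -0.002, -1.0]] 0.019442249211506793 [-0.15838791 -0.90911761  0.75656232] [-1.46609787e-01  2.32340016e-01 -4.30681305e-01  9.09996206e-01
 -3.37767415e-05  1.47048411e+00]
```

View pics/w1.png

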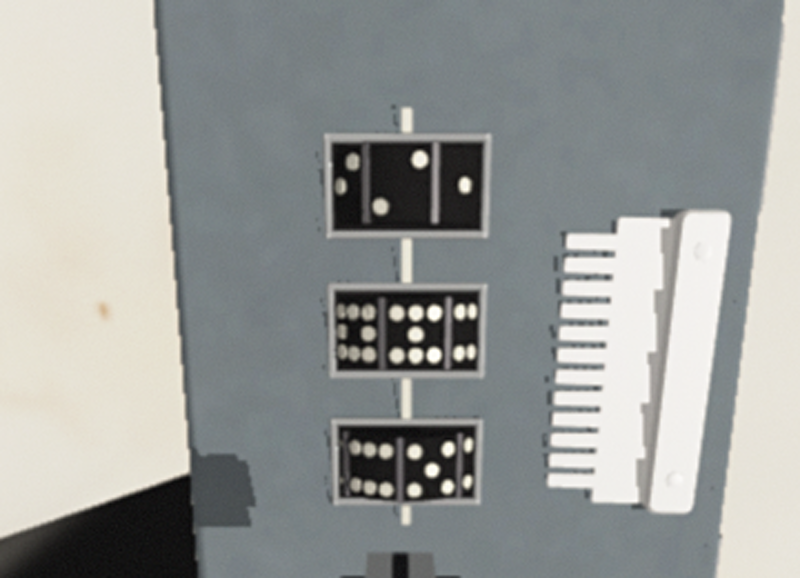

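The wrist view shows each top group between its separator lines, with the marks at column 406:
- **Left:** 2 dots, centre about 401, so about 0.73 rad. It needs +0.84.
- **Middle:** 7 dots, centre about 415, so about 4.82 rad. It needs −0.89.
- **Right:** the boundary between 5 and 6 at column 400, so about 3.46 rad. It needs −1.10.

The box's y axis matches tool x.

```bash
python3 - <<'E'
from h import *
s=observe()
R=s['eef_rot']; P=[]
a=np.arctan2(R[1][0],R[0][0])-np.pi/2;print('boxyaw',np.degrees(a))
for c,r in [(406,186),(407,331),(406,462)]:
    p=ray('wrist',100+c/2.2222,r/2.223,60,s);P.append(p);print(p.round(1))
ex=np.array([np.cos(a),np.sin(a),0]);ey=np.array([-np.sin(a),np.cos(a),0])
d=P[0]-s['position'];print('TCP->left in box axes',d@ex,d@ey)
E
```

```text
boxyaw -2.6495146817698596
[515.4  11.6  60. ]
[514.  -24.9  60. ]
[512.1 -61.1  60. ]
TCP->left in box axes 2.6229348341475527 86.93871218039794
```

>>> carry_out --rows '[{"tx":0,"ty":0,"tz":0,"rx":0,"ry":0,"rz":7,"grip":1},{"tx":0,"ty":0,"tz":0,"rx":0,"ry":0,"rz":7,"grip":1},{"tx":0,"ty":0,"tz":0,"rx":0,"ry":0,"rz":7,"grip":1},{"tx":0,"ty":0,"tz":0,"rx":0,"ry":0,"rz":7,"grip":1},{"tx":0,"ty":0,"tz":0,"rx":0,"ry":0,"rz":7,"grip":1},{"tx":0,"ty":0,"tz":0,"rx":0,"ry":0,"rz":7,"grip":1},{"tx":0,"ty":0,"tz":0,"rx":0,"ry":0,"rz":7,"grip":1},{"tx":0,"ty":0,"tz":0,"rx":0,"ry":0,"rz":7,"grip":1},{"tx":0,"ty":0,"tz":0,"rx":0,"ry":0,"rz":7,"grip":1},{"tx":0,"ty":0,"tz":0,"rx":0,"ry":0,"rz":7,"grip":1}]'

```text
clock: 3.28
position: [510.0, -75.3, 118.3]
eef_rot: [[0.956, 0.293, 0.003], [0.293, -0.956, -0.0], [0.003, 0.001, -1.0]]
force: [0.0, 0.1, 1.3]
width: 0.2
grip_force: 0.0
```

>>> carry_out --rows '[{"tx":0,"ty":0,"tz":0,"rx":0,"ry":0,"rz":7,"grip":1},{"tx":0,"ty":0,"tz":0,"rx":0,"ry":0,"rz":7,"grip":1},{"tx":0,"ty":0,"tz":0,"rx":0,"ry":0,"rz":6,"grip":1}]'

```text
clock: 3.53
position: [509.9, -75.3, 118.3]
eef_rot: [[0.999, -0.052, 0.003], [-0.052, -0.999, -0.0], [0.003, 0.0, -1.0]]
force: [0.3, -1.3, 0.3]
width: -0.4
grip_force: 0.0
```

>>> carry_out --rows '[{"tx":-4,"ty":-29,"tz":0,"rx":0,"ry":0,"rz":-0.3,"grip":1},{"tx":-4,"ty":-29,"tz":0,"rx":0,"ry":0,"rz":0,"grip":1},{"tx":0,"ty":-29,"tz":10,"rx":0,"ry":0,"rz":0,"grip":1},{"tx":0,"ty":0,"tz":12,"rx":0,"ry":0,"rz":0,"grip":1},{"tx":0,"ty":0,"tz":10,"rx":0,"ry":0,"rz":0,"grip":1},{"tx":0,"ty":0,"tz":6,"rx":0,"ry":0,"rz":0,"grip":1},{"tx":0,"ty":0,"tz":2,"rx":0,"ry":0,"rz":0,"grip":1},{"tx":0,"ty":0,"tz":1,"rx":0,"ry":0,"rz":0,"grip":1},{"tx":0,"ty":0,"tz":0,"rx":0,"ry":0,"rz":0,"grip":1},{"tx":0,"ty":0,"tz":0,"rx":0,"ry":0,"rz":0,"grip":1}]'

```text
clock: 4.37
position: [504.2, -4.2, 75.7]
eef_rot: [[1.0, -0.018, 0.001], [-0.018, -1.0, 0.014], [0.0, -0.014, -1.0]]
force: [-0.8, 0.3, 0.3]
width: -0.1
grip_force: 0.0
```

```bash
python3 - <<'E'
from h import *
s=observe();print(s['clock'],s['position'],np.round(s['eef_rot'],4).tolist(),s['force'],s['joint_pos'],s['qd'])
E
```

```text
4.3667 [504.15805341  -4.22275388  75.69490414] [[0.9998, -0.0179, 0.0007], [-0.0179, -0.9997, 0.0145], [0.0004, -0.0145, -0.9999]] [-0.8226052   0.30975417  0.25719345] [-0.0178786   0.25612474 -0.50362731  0.81064617  0.01447945  3.1415823 ] [ 0.0047423  -0.00273719  0.00253039  0.00113329 -0.00118842  0.00113094]
```

Joint 6 has hit its range at this yaw. I'll turn back about 5°, which is harmless for rolling.

>>> carry_out --rows '[{"tx":0,"ty":0,"tz":0,"rx":0,"ry":0,"rz":-2.5,"grip":1},{"tx":0,"ty":0,"tz":0,"rx":0,"ry":0,"rz":-2.5,"grip":1},{"tx":0,"ty":0,"tz":0,"rx":0,"ry":0,"rz":0,"grip":1}]'

```text
clock: 4.62
position: [504.3, -4.1, 75.9]
eef_rot: [[0.998, 0.071, 0.001], [0.071, -0.997, 0.015], [0.002, -0.014, -1.0]]
force: [-0.4, -0.5, 0.3]
width: -0.2
grip_force: 0.0
```

>>> carry_out --rows '[{"tx":1.3,"ty":-8,"tz":0,"rx":-0.85,"ry":0,"rz":0,"grip":1},{"tx":1.4,"ty":-7.9,"tz":1,"rx":0,"ry":0,"rz":0,"grip":1},{"tx":0,"ty":0,"tz":1,"rx":0,"ry":0,"rz":0,"grip":1},{"tx":0,"ty":0,"tz":0.5,"rx":0,"ry":0,"rz":0,"grip":1},{"tx":0,"ty":0,"tz":0.5,"rx":0,"ry":0,"rz":0,"grip":1},{"tx":0,"ty":0,"tz":0,"rx":0,"ry":0,"rz":0,"grip":1}]'

```text
clock: 5.12
position: [505.2, 12.0, 72.3]
eef_rot: [[0.998, 0.07, 0.001], [0.07, -0.998, -0.0], [0.001, 0.0, -1.0]]
force: [1.1, 0.3, 0.1]
width: 0.1
grip_force: 0.0
```

>>> carry_out --rows '[{"tx":0,"ty":0,"tz":0.4,"rx":0,"ry":0,"rz":0,"grip":1},{"tx":0,"ty":0,"tz":0.4,"rx":0,"ry":0,"rz":0,"grip":1},{"tx":0,"ty":0,"tz":0.4,"rx":0,"ry":0,"rz":0,"grip":1},{"tx":0,"ty":0,"tz":0,"rx":0,"ry":0,"rz":0,"grip":1}]'

```text
clock: 5.45
position: [505.3, 12.1, 71.2]
eef_rot: [[0.998, 0.07, 0.001], [0.07, -0.998, -0.0], [0.001, 0.0, -1.0]]
force: [0.5, -0.2, 0.7]
width: -0.2
grip_force: 0.0
```

>>> carry_out --rows '[{"tx":0,"ty":0,"tz":0.4,"rx":0,"ry":0,"rz":0,"grip":1},{"tx":0,"ty":0,"tz":0.4,"rx":0,"ry":0,"rz":0,"grip":1},{"tx":0,"ty":0,"tz":0.4,"rx":0,"ry":0,"rz":0,"grip":1},{"tx":0,"ty":0,"tz":0,"rx":0,"ry":0,"rz":0,"grip":1}]'

```text
clock: 5.78
position: [505.4, 12.2, 70.1]
eef_rot: [[0.998, 0.07, 0.001], [0.07, -0.998, -0.0], [0.001, 0.0, -1.0]]
force: [-1.2, -1.0, 0.3]
width: -0.1
grip_force: 0.1
```

>>> carry_out --rows '[{"tx":0,"ty":0,"tz":0.3,"rx":0,"ry":0,"rz":0,"grip":1},{"tx":0,"ty":0,"tz":0.3,"rx":0,"ry":0,"rz":0,"grip":1},{"tx":0,"ty":0,"tz":0.3,"rx":0,"ry":0,"rz":0,"grip":1},{"tx":0,"ty":0,"tz":0,"rx":0,"ry":0,"rz":0,"grip":1}]'

```text
clock: 6.12
position: [505.6, 12.2, 69.8]
eef_rot: [[0.998, 0.07, 0.002], [0.07, -0.998, -0.0], [0.002, 0.0, -1.0]]
force: [-2.7, -0.2, 6.8]
width: 0.0
grip_force: 3.4
```

>>> carry_out --rows '[{"tx":0,"ty":0,"tz":0.2,"rx":0,"ry":0,"rz":0,"grip":1},{"tx":0,"ty":0,"tz":0.1,"rx":0,"ry":0,"rz":0,"grip":1},{"tx":1,"ty":0.12,"tz":0,"rx":0,"ry":0,"rz":0,"grip":1},{"tx":1.5,"ty":0.17,"tz":0,"rx":0,"ry":0,"rz":0,"grip":1},{"tx":1.5,"ty":0.17,"tz":0,"rx":0,"ry":0,"rz":0,"grip":1},{"tx":1.5,"ty":0.17,"tz":0,"rx":0,"ry":0,"rz":0,"grip":1}]'

```text
clock: 6.62
position: [511.5, 11.9, 69.9]
eef_rot: [[0.998, 0.07, 0.002], [0.07, -0.998, -0.0], [0.002, 0.001, -1.0]]
force: [-1.7, -0.0, 8.6]
width: -0.0
grip_force: 4.4
```

>>> carry_out --rows '[{"tx":1.5,"ty":0.17,"tz":0.05,"rx":0,"ry":0,"rz":0,"grip":1},{"tx":1.5,"ty":0.17,"tz":0,"rx":0,"ry":0,"rz":0,"grip":1},{"tx":1.5,"ty":0.17,"tz":0,"rx":0,"ry":0,"rz":0,"grip":1},{"tx":1.5,"ty":0.17,"tz":0,"rx":0,"ry":0,"rz":0,"grip":1},{"tx":1.5,"ty":0.17,"tz":0,"rx":0,"ry":0,"rz":0,"grip":1}]'

```text
clock: 7.03
position: [519.1, 11.6, 69.9]
eef_rot: [[0.998, 0.07, 0.003], [0.07, -0.998, -0.0], [0.003, 0.001, -1.0]]
force: [-3.4, 0.1, 8.5]
width: -0.1
grip_force: 4.5
```

>>> carry_out --rows '[{"tx":1.5,"ty":0.17,"tz":0,"rx":0,"ry":0,"rz":0,"grip":1},{"tx":1.5,"ty":0.17,"tz":0,"rx":0,"ry":0,"rz":0,"grip":1},{"tx":1.5,"ty":0.17,"tz":0,"rx":0,"ry":0,"rz":0,"grip":1},{"tx":1,"ty":0.12,"tz":0,"rx":0,"ry":0,"rz":0,"grip":1},{"tx":0,"ty":0,"tz":0,"rx":0,"ry":0,"rz":0,"grip":1}]'

```text
clock: 7.45
position: [524.7, 11.3, 69.5]
eef_rot: [[0.998, 0.07, 0.002], [0.07, -0.998, -0.0], [0.002, 0.001, -1.0]]
force: [-0.2, 0.1, 6.1]
width: -0.1
grip_force: 2.7
```

>>> carry_out --rows '[{"tx":0,"ty":0,"tz":-3,"rx":0,"ry":0,"rz":0,"grip":1},{"tx":0,"ty":0,"tz":-5,"rx":0,"ry":0,"rz":0,"grip":1},{"tx":-2.4,"ty":18,"tz":0,"rx":0,"ry":0,"rz":0,"grip":1},{"tx":-2.3,"ty":17.9,"tz":0,"rx":0,"ry":0,"rz":0,"grip":1},{"tx":0,"ty":0,"tz":3,"rx":0,"ry":0,"rz":0,"grip":1},{"tx":0,"ty":0,"tz":1.5,"rx":0,"ry":0,"rz":0,"grip":1},{"tx":0,"ty":0,"tz":0.5,"rx":0,"ry":0,"rz":0,"grip":1},{"tx":0,"ty":0,"tz":0.3,"rx":0,"ry":0,"rz":0,"grip":1},{"tx":0,"ty":0,"tz":0.3,"rx":0,"ry":0,"rz":0,"grip":1},{"tx":0,"ty":0,"tz":0,"rx":0,"ry":0,"rz":0,"grip":1}]'

```text
clock: 8.28
position: [521.8, -24.2, 71.2]
eef_rot: [[0.997, 0.071, 0.001], [0.071, -0.997, -0.0], [0.001, 0.0, -1.0]]
force: [-0.6, -0.2, -0.0]
width: -0.1
grip_force: 0.0
```

>>> carry_out --rows '[{"tx":0,"ty":0,"tz":0.3,"rx":0,"ry":0,"rz":0,"grip":1},{"tx":0,"ty":0,"tz":0.3,"rx":0,"ry":0,"rz":0,"grip":1},{"tx":0,"ty":0,"tz":0.3,"rx":0,"ry":0,"rz":0,"grip":1},{"tx":0,"ty":0,"tz":0.3,"rx":0,"ry":0,"rz":0,"grip":1},{"tx":0,"ty":0,"tz":0,"rx":0,"ry":0,"rz":0,"grip":1}]'

```text
clock: 8.7
position: [521.8, -24.7, 70.0]
eef_rot: [[0.998, 0.07, 0.001], [0.07, -0.998, -0.0], [0.001, 0.0, -1.0]]
force: [-0.1, -0.1, 1.2]
width: 0.3
grip_force: 0.0
```

>>> carry_out --rows '[{"tx":0,"ty":0,"tz":0.3,"rx":0,"ry":0,"rz":0,"grip":1},{"tx":0,"ty":0,"tz":0.3,"rx":0,"ry":0,"rz":0,"grip":1},{"tx":0,"ty":0,"tz":0.2,"rx":0,"ry":0,"rz":0,"grip":1},{"tx":0,"ty":0,"tz":0,"rx":0,"ry":0,"rz":0,"grip":1}]'

```text
clock: 9.03
position: [522.0, -24.7, 69.7]
eef_rot: [[0.998, 0.07, 0.002], [0.07, -0.998, -0.0], [0.002, 0.0, -1.0]]
force: [-1.0, 0.4, 4.6]
width: -0.0
grip_force: 2.2
```

>>> carry_out --rows '[{"tx":0,"ty":0,"tz":0.2,"rx":0,"ry":0,"rz":0,"grip":1},{"tx":0,"ty":0,"tz":0.25,"rx":0,"ry":0,"rz":0,"grip":1},{"tx":-1,"ty":-0.12,"tz":0,"rx":0,"ry":0,"rz":0,"grip":1},{"tx":-1.5,"ty":-0.17,"tz":0,"rx":0,"ry":0,"rz":0,"grip":1},{"tx":-1.5,"ty":-0.17,"tz":0,"rx":0,"ry":0,"rz":0,"grip":1},{"tx":-1.5,"ty":-0.17,"tz":0,"rx":0,"ry":0,"rz":0,"grip":1}]'

```text
clock: 9.53
position: [518.2, -24.6, 69.9]
eef_rot: [[0.998, 0.07, 0.005], [0.07, -0.998, -0.0], [0.005, 0.001, -1.0]]
force: [1.5, -0.1, 7.3]
width: -0.3
grip_force: 3.6
```

>>> carry_out --rows '[{"tx":-1.5,"ty":-0.17,"tz":0.05,"rx":0,"ry":0,"rz":0,"grip":1},{"tx":-1.5,"ty":-0.17,"tz":0.05,"rx":0,"ry":0,"rz":0,"grip":1},{"tx":-1.5,"ty":-0.17,"tz":0,"rx":0,"ry":0,"rz":0,"grip":1},{"tx":-1.5,"ty":-0.17,"tz":0,"rx":0,"ry":0,"rz":0,"grip":1},{"tx":-1.5,"ty":-0.17,"tz":0,"rx":0,"ry":0,"rz":0,"grip":1},{"tx":0,"ty":0,"tz":0,"rx":0,"ry":0,"rz":0,"grip":1}]'

```text
clock: 10.03
position: [510.3, -24.2, 69.9]
eef_rot: [[0.998, 0.07, 0.005], [0.07, -0.998, -0.0], [0.005, 0.001, -1.0]]
force: [1.2, 0.9, 7.9]
width: 0.1
grip_force: 4.1
```

>>> carry_out --rows '[{"tx":-1.5,"ty":-0.17,"tz":0,"rx":0,"ry":0,"rz":0,"grip":1},{"tx":-1.5,"ty":-0.17,"tz":0,"rx":0,"ry":0,"rz":0,"grip":1},{"tx":-1.5,"ty":-0.17,"tz":0,"rx":0,"ry":0,"rz":0,"grip":1},{"tx":-1.5,"ty":-0.17,"tz":0,"rx":0,"ry":0,"rz":0,"grip":1},{"tx":-1,"ty":-0.1,"tz":0,"rx":0,"ry":0,"rz":0,"grip":1},{"tx":0,"ty":0,"tz":0,"rx":0,"ry":0,"rz":0,"grip":1}]'

```text
clock: 10.53
position: [503.2, -23.9, 69.8]
eef_rot: [[0.998, 0.07, 0.004], [0.07, -0.998, -0.0], [0.004, 0.001, -1.0]]
force: [2.0, -0.5, 7.2]
width: 0.2
grip_force: 3.9
```

>>> carry_out --rows '[{"tx":0,"ty":0,"tz":-3,"rx":0,"ry":0,"rz":0,"grip":1},{"tx":0,"ty":0,"tz":-5,"rx":0,"ry":0,"rz":0,"grip":1},{"tx":7.6,"ty":19.1,"tz":0,"rx":0,"ry":0,"rz":0,"grip":1},{"tx":7.6,"ty":19.1,"tz":0,"rx":0,"ry":0,"rz":0,"grip":1},{"tx":0,"ty":0,"tz":3,"rx":0,"ry":0,"rz":0,"grip":1},{"tx":0,"ty":0,"tz":1.5,"rx":0,"ry":0,"rz":0,"grip":1},{"tx":0,"ty":0,"tz":0.6,"rx":0,"ry":0,"rz":0,"grip":1},{"tx":0,"ty":0,"tz":0.4,"rx":0,"ry":0,"rz":0,"grip":1},{"tx":0,"ty":0,"tz":0.4,"rx":0,"ry":0,"rz":0,"grip":1},{"tx":0,"ty":0,"tz":0.3,"rx":0,"ry":0,"rz":0,"grip":1}]'

```text
clock: 11.37
position: [519.2, -60.4, 70.4]
eef_rot: [[0.997, 0.071, 0.001], [0.071, -0.997, -0.0], [0.001, 0.0, -1.0]]
force: [-0.2, 0.7, 0.7]
width: -0.1
grip_force: 0.0
```

>>> carry_out --rows '[{"tx":0,"ty":0,"tz":0.3,"rx":0,"ry":0,"rz":0,"grip":1},{"tx":0,"ty":0,"tz":0.3,"rx":0,"ry":0,"rz":0,"grip":1},{"tx":0,"ty":0,"tz":0.2,"rx":0,"ry":0,"rz":0,"grip":1},{"tx":0,"ty":0,"tz":0,"rx":0,"ry":0,"rz":0,"grip":1}]'

```text
clock: 11.7
position: [519.5, -60.7, 69.9]
eef_rot: [[0.998, 0.07, 0.001], [0.07, -0.998, 0.0], [0.001, 0.0, -1.0]]
force: [-0.9, 0.6, 2.4]
width: -0.1
grip_force: 1.0
```

>>> carry_out --rows '[{"tx":0,"ty":0,"tz":0.3,"rx":0,"ry":0,"rz":0,"grip":1},{"tx":0,"ty":0,"tz":0.3,"rx":0,"ry":0,"rz":0,"grip":1},{"tx":-1,"ty":-0.12,"tz":0.1,"rx":0,"ry":0,"rz":0,"grip":1},{"tx":-1.5,"ty":-0.17,"tz":0,"rx":0,"ry":0,"rz":0,"grip":1},{"tx":-1.5,"ty":-0.17,"tz":0,"rx":0,"ry":0,"rz":0,"grip":1},{"tx":-1.5,"ty":-0.17,"tz":0,"rx":0,"ry":0,"rz":0,"grip":1}]'

```text
clock: 12.2
position: [515.5, -60.6, 69.9]
eef_rot: [[0.998, 0.07, 0.004], [0.07, -0.998, 0.0], [0.004, 0.0, -1.0]]
force: [2.4, 0.9, 6.9]
width: -0.0
grip_force: 3.2
```

>>> carry_out --rows '[{"tx":-1.5,"ty":-0.17,"tz":0,"rx":0,"ry":0,"rz":0,"grip":1},{"tx":-1.5,"ty":-0.17,"tz":0,"rx":0,"ry":0,"rz":0,"grip":1},{"tx":-1.5,"ty":-0.17,"tz":0,"rx":0,"ry":0,"rz":0,"grip":1},{"tx":-1.5,"ty":-0.17,"tz":0,"rx":0,"ry":0,"rz":0,"grip":1},{"tx":-1.5,"ty":-0.17,"tz":0,"rx":0,"ry":0,"rz":0,"grip":1},{"tx":-1.5,"ty":-0.17,"tz":0,"rx":0,"ry":0,"rz":0,"grip":1},{"tx":-1.5,"ty":-0.17,"tz":0,"rx":0,"ry":0,"rz":0,"grip":1},{"tx":-1.5,"ty":-0.17,"tz":0,"rx":0,"ry":0,"rz":0,"grip":1},{"tx":0,"ty":0,"tz":0,"rx":0,"ry":0,"rz":0,"grip":1}]'

```text
clock: 12.95
position: [503.0, -60.0, 69.8]
eef_rot: [[0.998, 0.07, 0.004], [0.07, -0.998, 0.0], [0.004, 0.0, -1.0]]
force: [1.1, 1.7, 7.4]
width: 0.3
grip_force: 3.4
```

>>> carry_out --rows '[{"tx":0,"ty":0,"tz":-3,"rx":0,"ry":0,"rz":0,"grip":1},{"tx":0,"ty":0,"tz":-17,"rx":0,"ry":0,"rz":0,"grip":1},{"tx":-25,"ty":-15,"tz":-15,"rx":0,"ry":0,"rz":0,"grip":1},{"tx":-22,"ty":-15,"tz":0,"rx":0,"ry":0,"rz":0,"grip":1},{"tx":0,"ty":0,"tz":0,"rx":0,"ry":0,"rz":0,"grip":1},{"tx":0,"ty":0,"tz":0,"rx":0,"ry":0,"rz":0,"grip":1}]'

```text
clock: 13.45
position: [451.3, -33.4, 103.7]
eef_rot: [[0.997, 0.071, -0.0], [0.071, -0.997, -0.001], [-0.0, 0.001, -1.0]]
force: [1.1, -0.0, -0.3]
width: -0.1
grip_force: 0.0
```

```bash
python3 - <<'E'
from h import *
s=observe();print(s['clock'],s['position'],np.round(s['eef_rot'],3).tolist(),s['force'])
im=vision.read_camera('wrist')[:,:,::-1];cv2.imwrite('pics/w2f.png',im)
cv2.imwrite('pics/w2.png',cv2.resize(im[40:250,150:430],None,fx=2.8,fy=2.8,interpolation=cv2.INTER_CUBIC))
E
```

```text
13.45 [451.26921136 -33.37763666 103.68451074] [[0.997, 0.071, -0.0], [0.071, -0.997, -0.001], [-0.0, 0.001, -1.0]] [ 1.13592367 -0.0485965  -0.34472515]
```

View pics/w2.png

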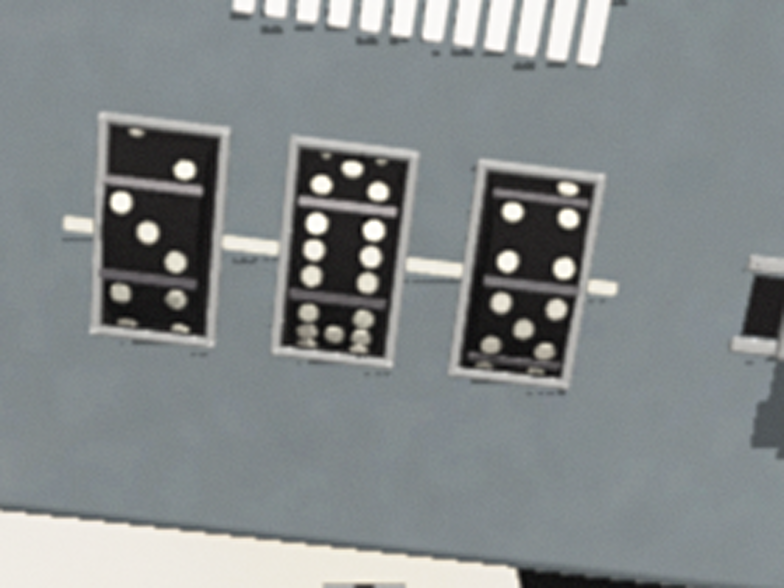

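The view shows 3 dots centred on the marks for the left wheel at (148,232) and 6 dots centred for the middle at (342,253). The right wheel's 4 is centred at (538,240), against the mark line at row 280, so it needs about 7.4 mm more towards the robot.

>>> carry_out --rows '[{"tx":31,"ty":15.9,"tz":0,"rx":0,"ry":0,"rz":0,"grip":1},{"tx":31.1,"ty":15.9,"tz":8,"rx":0,"ry":0,"rz":0,"grip":1},{"tx":0,"ty":0,"tz":10,"rx":0,"ry":0,"rz":0,"grip":1},{"tx":0,"ty":0,"tz":8,"rx":0,"ry":0,"rz":0,"grip":1},{"tx":0,"ty":0,"tz":4,"rx":0,"ry":0,"rz":0,"grip":1},{"tx":0,"ty":0,"tz":2,"rx":0,"ry":0,"rz":0,"grip":1},{"tx":0,"ty":0,"tz":0.7,"rx":0,"ry":0,"rz":0,"grip":1},{"tx":0,"ty":0,"tz":0.3,"rx":0,"ry":0,"rz":0,"grip":1},{"tx":0,"ty":0,"tz":0.3,"rx":0,"ry":0,"rz":0,"grip":1}]'

```text
clock: 14.25
position: [517.1, -60.7, 71.2]
eef_rot: [[0.998, 0.07, 0.002], [0.07, -0.998, -0.0], [0.002, 0.0, -1.0]]
force: [1.2, 0.6, -0.5]
width: -0.1
grip_force: 0.0
```

>>> carry_out --rows '[{"tx":0,"ty":0,"tz":0.3,"rx":0,"ry":0,"rz":0,"grip":1},{"tx":0,"ty":0,"tz":0.3,"rx":0,"ry":0,"rz":0,"grip":1},{"tx":0,"ty":0,"tz":0.3,"rx":0,"ry":0,"rz":0,"grip":1},{"tx":0,"ty":0,"tz":0,"rx":0,"ry":0,"rz":0,"grip":1}]'

```text
clock: 14.58
position: [517.3, -60.9, 70.1]
eef_rot: [[0.998, 0.07, 0.002], [0.07, -0.998, -0.0], [0.002, 0.0, -1.0]]
force: [-0.7, -0.3, 1.8]
width: 0.5
grip_force: 0.5
```

>>> carry_out --rows '[{"tx":0,"ty":0,"tz":0.3,"rx":0,"ry":0,"rz":0,"grip":1},{"tx":0,"ty":0,"tz":0.3,"rx":0,"ry":0,"rz":0,"grip":1},{"tx":0,"ty":0,"tz":0.15,"rx":0,"ry":0,"rz":0,"grip":1},{"tx":-1,"ty":-0.12,"tz":0.1,"rx":0,"ry":0,"rz":0,"grip":1},{"tx":-1.5,"ty":-0.17,"tz":0,"rx":0,"ry":0,"rz":0,"grip":1},{"tx":-1.5,"ty":-0.17,"tz":0,"rx":0,"ry":0,"rz":0,"grip":1},{"tx":-1.5,"ty":-0.17,"tz":0,"rx":0,"ry":0,"rz":0,"grip":1},{"tx":-1.5,"ty":-0.17,"tz":0,"rx":0,"ry":0,"rz":0,"grip":1},{"tx":-1.2,"ty":-0.14,"tz":0,"rx":0,"ry":0,"rz":0,"grip":1},{"tx":0,"ty":0,"tz":0,"rx":0,"ry":0,"rz":0,"grip":1}]'

```text
clock: 15.42
position: [510.1, -60.6, 69.9]
eef_rot: [[0.998, 0.07, 0.004], [0.07, -0.998, -0.0], [0.004, 0.001, -1.0]]
force: [1.3, 0.2, 6.0]
width: 0.2
grip_force: 3.3
```

>>> carry_out --rows '[{"tx":0,"ty":0,"tz":-3,"rx":0,"ry":0,"rz":0,"grip":1},{"tx":0,"ty":0,"tz":-17,"rx":0,"ry":0,"rz":0,"grip":1},{"tx":-30,"ty":15,"tz":-15,"rx":0,"ry":0,"rz":0,"grip":1},{"tx":-30,"ty":15,"tz":0,"rx":0,"ry":0,"rz":0,"grip":1},{"tx":0,"ty":0,"tz":0,"rx":0,"ry":0,"rz":0,"grip":1},{"tx":0,"ty":0,"tz":0,"rx":0,"ry":0,"rz":0,"grip":1}]'

```text
clock: 15.92
position: [449.2, -95.0, 103.7]
eef_rot: [[0.998, 0.068, -0.0], [0.068, -0.998, -0.0], [-0.0, 0.0, -1.0]]
force: [-0.1, 0.2, 0.3]
width: -0.1
grip_force: 0.0
```

```bash
python3 - <<'E'
from h import *
s=observe();print(s['clock'],s['position'],np.round(s['eef_rot'],3).tolist(),s['force'])
im=vision.read_camera('wrist')[:,:,::-1];cv2.imwrite('pics/w3f.png',im)
cv2.imwrite('pics/w3.png',cv2.resize(im[40:250,150:430],None,fx=2.8,fy=2.8,interpolation=cv2.INTER_CUBIC))
E
```

```text
15.9167 [449.22592838 -95.03112315 103.68505278] [[0.998, 0.068, -0.0], [0.068, -0.998, -0.0], [-0.0, 0.0, -1.0]] [-0.1490319   0.21918244  0.25464463]
```

View pics/w3.png

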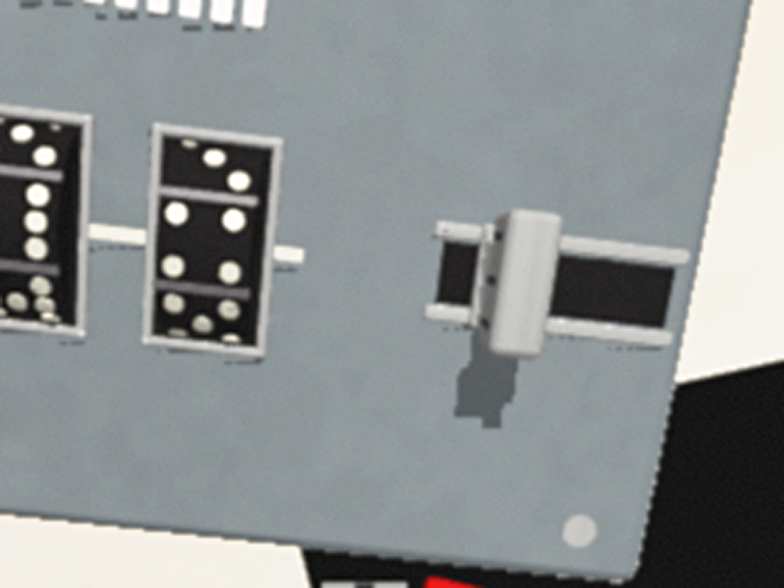

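The right wheel's 4 is now on the marks (204,243). The knob's top is centred at (528,282), with its left edge at column 505.

```bash
python3 - <<'E'
from h import *
s=observe();R=np.array(s['eef_rot'])
for c,r in [(503,280),(528,282)]:
    p=ray('wrist',150+c/2.8,40+r/2.8,80,s);print(p.round(1),(R.T@(p-s['position'])).round(1))
E
```

```text
[ 510.1 -114.8   80. ] [58.  24.1 23.8]
[ 510.  -119.3   80. ] [57.6 28.5 23.8]
```

>>> carry_out --rows '[{"tx":29,"ty":4,"tz":0,"rx":0,"ry":0,"rz":0,"grip":1},{"tx":29,"ty":4,"tz":0,"rx":0,"ry":0,"rz":0,"grip":1},{"tx":0,"ty":0,"tz":10,"rx":0,"ry":0,"rz":0,"grip":1},{"tx":0,"ty":0,"tz":10,"rx":0,"ry":0,"rz":0,"grip":1},{"tx":0,"ty":0,"tz":8,"rx":0,"ry":0,"rz":0,"grip":1},{"tx":0,"ty":0,"tz":5,"rx":0,"ry":0,"rz":0,"grip":1},{"tx":0,"ty":0,"tz":2,"rx":0,"ry":0,"rz":0,"grip":1},{"tx":0,"ty":0,"tz":0,"rx":0,"ry":0,"rz":0,"grip":1}]'

```text
clock: 16.63
position: [508.4, -98.3, 68.2]
eef_rot: [[0.998, 0.07, -0.001], [0.07, -0.998, 0.0], [-0.001, -0.0, -1.0]]
force: [0.6, -0.2, -0.3]
width: -0.1
grip_force: 0.0
```

>>> carry_out --rows '[{"tx":-0.1,"ty":1,"tz":0,"rx":0,"ry":0,"rz":0,"grip":1},{"tx":-0.1,"ty":1,"tz":0,"rx":0,"ry":0,"rz":0,"grip":1},{"tx":-0.1,"ty":1,"tz":0,"rx":0,"ry":0,"rz":0,"grip":1},{"tx":-0.1,"ty":1,"tz":0,"rx":0,"ry":0,"rz":0,"grip":1},{"tx":-0.1,"ty":1,"tz":0,"rx":0,"ry":0,"rz":0,"grip":1},{"tx":-0.1,"ty":1,"tz":0,"rx":0,"ry":0,"rz":0,"grip":1},{"tx":-0.1,"ty":1,"tz":0,"rx":0,"ry":0,"rz":0,"grip":1},{"tx":-0.1,"ty":1,"tz":0,"rx":0,"ry":0,"rz":0,"grip":1}]'

```text
clock: 17.3
position: [509.5, -106.7, 69.2]
eef_rot: [[0.998, 0.07, 0.002], [0.07, -0.998, -0.0], [0.002, 0.0, -1.0]]
force: [0.2, 2.0, 2.0]
width: 0.2
grip_force: 1.3
```

>>> carry_out --rows '[{"tx":-0.1,"ty":1,"tz":0,"rx":0,"ry":0,"rz":0,"grip":1},{"tx":-0.1,"ty":1,"tz":0,"rx":0,"ry":0,"rz":0,"grip":1},{"tx":-0.1,"ty":0.7,"tz":0,"rx":0,"ry":0,"rz":0,"grip":1},{"tx":0,"ty":0.5,"tz":0,"rx":0,"ry":0,"rz":0,"grip":1}]'

```text
clock: 17.63
position: [509.3, -110.0, 69.1]
eef_rot: [[0.998, 0.07, 0.001], [0.07, -0.998, -0.0], [0.001, 0.0, -1.0]]
force: [1.0, 2.5, 2.5]
width: 0.3
grip_force: 1.5
```

>>> carry_out --rows '[{"tx":-0.1,"ty":1,"tz":0,"rx":0,"ry":0,"rz":0,"grip":1},{"tx":-0.1,"ty":1,"tz":0,"rx":0,"ry":0,"rz":0,"grip":1},{"tx":-0.1,"ty":1,"tz":0,"rx":0,"ry":0,"rz":0,"grip":1},{"tx":-0.1,"ty":1,"tz":0,"rx":0,"ry":0,"rz":0,"grip":1},{"tx":-0.1,"ty":1,"tz":0,"rx":0,"ry":0,"rz":0,"grip":1},{"tx":-0.1,"ty":1,"tz":0,"rx":0,"ry":0,"rz":0,"grip":1},{"tx":-0.1,"ty":1,"tz":0,"rx":0,"ry":0,"rz":0,"grip":1},{"tx":-0.1,"ty":1,"tz":0,"rx":0,"ry":0,"rz":0,"grip":1}]'

```text
clock: 18.3
position: [509.0, -117.8, 69.0]
eef_rot: [[0.998, 0.07, 0.001], [0.07, -0.998, 0.0], [0.001, 0.0, -1.0]]
force: [0.9, 4.5, 5.4]
width: 0.2
grip_force: 2.9
```

>>> carry_out --rows '[{"tx":-0.1,"ty":0.5,"tz":0,"rx":0,"ry":0,"rz":0,"grip":1},{"tx":0,"ty":0.5,"tz":0,"rx":0,"ry":0,"rz":0,"grip":1},{"tx":-0.1,"ty":0.5,"tz":0,"rx":0,"ry":0,"rz":0,"grip":1}]'

```text
clock: 18.55
position: [509.0, -118.1, 69.0]
eef_rot: [[0.997, 0.071, 0.001], [0.071, -0.997, 0.003], [0.002, -0.003, -1.0]]
force: [0.2, 7.9, 4.9]
width: -0.0
grip_force: 4.7
```

>>> carry_out --rows '[{"tx":0,"ty":-1,"tz":0,"rx":0,"ry":0,"rz":0,"grip":1},{"tx":0.3,"ty":-3,"tz":0,"rx":0,"ry":0,"rz":0,"grip":1},{"tx":0.5,"ty":-6,"tz":0,"rx":0,"ry":0,"rz":0,"grip":1},{"tx":0,"ty":0,"tz":-15,"rx":0,"ry":0,"rz":0,"grip":1},{"tx":0,"ty":0,"tz":-20,"rx":0,"ry":0,"rz":0,"grip":1},{"tx":-30,"ty":0,"tz":0,"rx":0,"ry":0,"rz":0,"grip":1},{"tx":-30,"ty":0,"tz":0,"rx":0,"ry":0,"rz":0,"grip":1},{"tx":0,"ty":0,"tz":0,"rx":0,"ry":0,"rz":0,"grip":1},{"tx":0,"ty":0,"tz":0,"rx":0,"ry":0,"rz":0,"grip":1}]'

```text
clock: 19.3
position: [447.3, -113.5, 103.5]
eef_rot: [[0.998, 0.069, -0.0], [0.069, -0.998, -0.001], [-0.0, 0.001, -1.0]]
force: [0.8, -0.0, -0.0]
width: -0.0
grip_force: 0.0
```

```bash
python3 - <<'E'
from h import *
s=observe();print(s['clock'],s['position'],np.round(s['eef_rot'],3).tolist(),s['force'])
im=vision.read_camera('wrist')[:,:,::-1];cv2.imwrite('pics/w4f.png',im)
cv2.imwrite('pics/w4.png',cv2.resize(im[40:250,110:390],None,fx=2.8,fy=2.8,interpolation=cv2.INTER_CUBIC))
E
```

```text
19.3 [ 447.28705899 -113.53197741  103.54624616] [[0.998, 0.069, -0.0], [0.069, -0.998, -0.001], [-0.0, 0.001, -1.0]] [ 0.81414085 -0.03578444 -0.0068246 ]
```

View pics/w4.png

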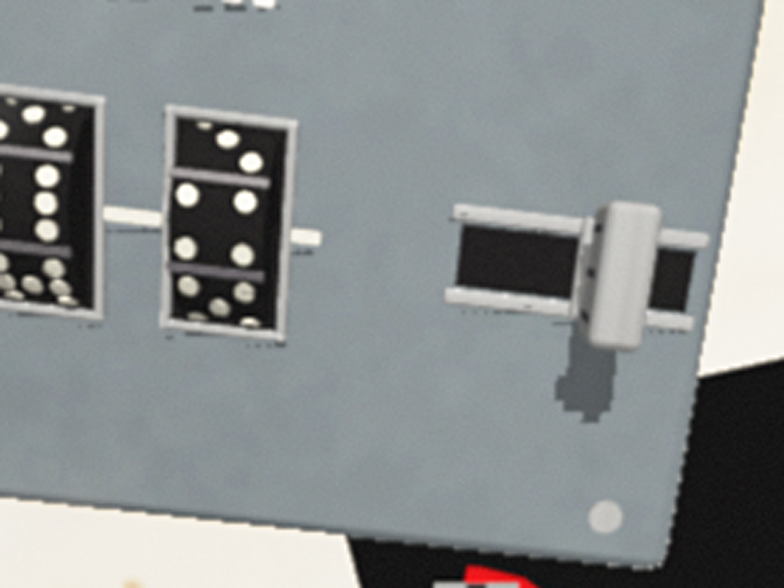

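The knob's top is now centred at (628,277), close to the right end of its slot, and the wheels are still on the marks. I'll compute its travel and hand the job in only if it exceeds 14.5 mm.

```bash
python3 - <<'E'
from h import *
s=observe();p=ray('wrist',110+628/2.8,40+277/2.8,80,s);d=np.linalg.norm(p[:2]-[510,-119.3]);print(p.round(1),d)
if d>14.5: print(env.job_done())
E
```

```text
[ 509.1 -136.    80. ] 16.691340602297174
the job is handed in; nothing more can be done
None
```

The wheels show 3, 6 and 4 dots on the marks, and the bolt measured about 16.7 mm to the right (full travel is 16 mm). The arm is clear of the box, and the job was handed in at about 19 s with no verdict shown.

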